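Transfer the row of plug gauges to the soak block

TASK

Move the four plug gauges from the wooden carrier to the aluminium soak block, keeping the order in which they stand, as it is the order of the calibration sheet: the gauge next to the carrier's index knob goes next to the soak block's index knob, and so on along the row. Take them strictly one after another beginning at the index knob, lower each one (do not drop it) until its collar rests flat on the block, let go, and keep the gauges upright. Leave those already placed, the spirit bottle and the loupe where they are.

Things in the scene. Friction and masses are not known exactly. Their poses are not given: they have to be found in the camera images.
- plain_plug: Plain plug gauge, steel: a smooth cylinder 24 mm in diameter stands on its collar; top 46 mm above the origin. Grip collar: 28 mm diameter, 16 mm high; below it a round shank, 14 mm, 26 mm long, last 7 mm tapering to 6 mm. Shank stands in a bore, collar rests on the rack's top. Origin: on the axis at the collar's underside, z up. Up to 0.23 kg. Grip by the collar.
- thread_plug: Thread plug gauge, steel: a slim ridged thread 14 mm in diameter stands on its collar; top 58 mm above the origin. Grip collar: 28 mm diameter, 16 mm high; below it a round shank, 14 mm, 26 mm long, last 7 mm tapering to 6 mm. Shank stands in a bore, collar rests on the rack's top. Origin: on the axis at the collar's underside, z up. Up to 0.23 kg. Grip by the collar.
- taper_plug: Taper plug gauge, steel: a cone, 26 to 8 mm in diameter, stands on its collar; top 54 mm above the origin. Grip collar: 28 mm diameter, 16 mm high; below it a round shank, 14 mm, 26 mm long, last 7 mm tapering to 6 mm. Shank stands in a bore, collar rests on the rack's top. Origin: on the axis at the collar's underside, z up. Up to 0.23 kg. Grip by the collar.
- short_plug: Short plug gauge, steel: a low disc 26 mm in diameter sits on its collar; top only 28 mm above the origin. Grip collar: 28 mm diameter, 16 mm high; below it a round shank, 14 mm, 26 mm long, last 7 mm tapering to 6 mm. Shank stands in a bore, collar rests on the rack's top. Origin: on the axis at the collar's underside, z up. Up to 0.23 kg. Grip by the collar.
- carrier: Wooden carrier, where the gauges stand at the start in any order. 206 (y) x 62 mm (x), foot 212 x 68; top face 36 mm up. Fixed. Four equal upright 18 mm bores on the centre line x = 0: first y = +54 mm (by the index knob), then +10, -34, -78. One index knob, 12 mm wide, 14 mm high, on top at y = +88. Origin: centre of the underside; y along the row to the knob, z up.
- soak_block: Aluminium soak block, empty at the start; its knob is at the other end than the carrier's. 206 (y) x 62 mm (x), foot 212 x 68; top face 36 mm up. Fixed. Four equal upright 18 mm bores on the centre line x = 0: first y = +54 mm (by the index knob), then +10, -34, -78. One index knob, 12 mm wide, 14 mm high, on top at y = +88. Origin: centre of the underside; y along the row to the knob, z up.
- spirit_bottle: Bystander: white dropper bottle with red tip, 34 mm in diameter, 97 mm high, loose, beyond the racks. Origin: centre of its underside. To be left alone.
- loupe: Bystander: black eye loupe, 34 mm in diameter, 36 mm high, loose, at the right ends of the racks. Origin: centre of its underside. To be left alone.
- toolmakers_microscope: Fixed obstacle: tall toolmaker's microscope, 340 mm high, 220 (x) by 200 mm (y), standing just left of the racks; pass in front of it. Origin: centre of its base. Beyond the racks (from 0.62 m ahead of the robot) a wall shelf hangs 0.55 m above the bench, so do not lift the gauges higher than needed.
Things that resemble listed ones, but are neither listed nor needed, are in the scene too. What is shaped like the short_plug but blue or green is not meant.

How it is judged:
By the outcome, as a careful person would: the job done as asked, in the order asked, and still so for the second after the job is handed in, with the robot touching nothing.
It also fails if it takes over 77 s, if anything falls off the work surface, if the arm or the gripper's body presses on something with over 40 N, if the wrist force passes 120 N, or if a joint passes its speed limit or range.

ROBOT

A 6-joint arm with a two-finger parallel gripper is mounted at the origin on a cart in front of the work surface, level with it; the furniture and walls round the work are solid. World frame = base frame: x ahead of the robot, y to its left, z up, the work surface at z = 0. Lengths are in m, angles in rad, forces in N, time in s.
With the tool pointing down it reaches from about 0.35 to 0.975 m from the base axis. Payload 4.9 kg.
Tool frame: the origin (TCP) lies on the front face of the gripper's body, between the roots of the fingers; the fingertips stand 73 mm ahead of it and the grasp point (between the pads) lies 54 mm ahead of it; z points along the fingers, y is the line along which they close (so a half turn about z gives the same grasp; the last joint's range is limited). The gripper opens to 85 mm and grips with 20 to 120 N. Pads are 22 mm wide; open, the fingers measure 114 mm over their backs; the gripper's body (76 mm by 85 mm) begins 54 mm behind the grasp point. The pads swing forward as they close: fully open they stand 13 mm farther back than shut.
Start: joints at [1.172, 0.053, 1.613, -0, 1.476, -0.119], TCP at [0.173, 0.601, 0.304] pointing down, gripper open.
Joint ranges: [-3.01, 3.01], [-1.01, 2.22], [0.06, 2.58], [-1.02, 4.17], [0.09, 2.62], [-3.14, 3.14]. Speed limits (rad/s): [2.57, 2.57, 3.14, 3.14, 3.14, 3.14].

INTERFACE

Orientations are given as a rotation vector (axis times angle).
In Python, from station import status, imaging, order gives the robot as it stands.
- The arm moves only by the tool arm_command, never from a script. Its argument "increments" is a list of rows, each an object with "slide": the shift along the tool's x, y, z in m, a list of three; "spin": the turn about the tool's z in degrees; "gripper": the opening, from -1 (shut) to 1 (fully open). In form: [{"slide": [x, y, z], "spin": spin, "gripper": gripper}, ...]. A call has 1 to 8 rows; each row is the pose to reach, as a shift and turn from the pose commanded when the call began, along the tool's axes at that moment; what a row does not reach only later rows make up. A row lasts 1/12 s, in which the tool goes at most 41.7 mm and 7.16 degrees, less where a joint would pass 70% of its speed; a pose out of reach is approached as far as the arm can. A call with a gripper value outside its range is refused whole. The fingers move at their own pace and stop on an object; "newtons" is the grip in N (left out, the last holds). Time passes only in rows, so rows that repeat a pose let the fingers close. It gives the time, the measured TCP pose, the force, the opening and the grip force at its end, in the units of the state.
- status.get_obs(): the state, without advancing time (a new reading comes with each control period).
- imaging.get_image(name): name is "side" or "top"; returns a dict with "frame" (420x560x3 uint8, red, green, blue), "vfov" (degrees; the focal length in pixels is half the picture's height over the tangent of half this angle, whatever the lens; pixels are square), "cx", "cy" (the principal point, pixels), "view" (4x4, takes a point from world to camera coordinates). Camera axes: x right, y up, looking along -z (the intrinsics and any distortion apply to the point x, -y, -z); pixel columns grow to the right and rows downward; lengths in m; the calibration is good to about 2 mm. A picture is of the moment at which its call begins. There is no depth.
- order.finish_job(): hands the job in; it is judged then, once.
The state is a dict: "t": time; "q": joint angles; "dq": joint speeds; "effort": joint torques, N m; "tool_pos": TCP position; "tool_rot": TCP orientation; "contact_force": force on the tool from outside, world axes, zero at the start; "wrist_torque": the same for the moment, N m; "opening": finger opening in m; "grip_force": force on a finger pad.
Only numpy, scipy, OpenCV 4.12 (cv2) and the standard library are available. Lean on these libraries where they do the work, as an engineer would, in place of code of your own. Each camera call takes 0.05 s, during which the arm holds its last target. There are 200 camera calls.

## Working session

There is one attempt and no reset: what is moved stays moved. The work goes in short steps, Python scripts to look and compute and a tool call to move; the robot and the scene stay as the last step left them, time stands still between calls to the robot, and variables do not carry over. Pictures are saved under pics/ and viewed, at most 14 in all, crops included, and the job is handed in when it is done.

Besides the shell and the picture viewer there is one more tool, called after "Emit:" as name(argument=value, ...), one argument or row to a line, values as JSON. arm_command: Moves the arm, as the interface text tells. Its arguments: {"type":"object","properties":{"increments":{"type":"array","items":{"type":"object","properties":{"slide":{"type":"array","items":{"type":"number"}},"spin":{"type":"number"},"gripper":{"type":"number"}}}},"newtons":{"type":"number"}},"required":["increments"]}

```bash
mkdir -p pics
python3 - <<'E'
from station import status, imaging
import cv2,pickle
print(status.get_obs())
for n in("top","side"):
    d=imaging.get_image(n); pickle.dump(d,open(n+"0.pkl","wb"))
    cv2.imwrite(f"pics/{n}0.png",d["frame"][...,::-1]); print({k:v for k,v in d.items() if k!="frame"})
E
```

```text
{'t': 0.0, 'q': array([ 1.17201606e+00,  5.33490917e-02,  1.61427991e+00,  1.62501773e-05,
        1.47597710e+00, -1.18966229e-01]), 'dq': array([ 0.00095982, -0.00185048,  0.00121547, -0.00013196, -0.00062574,
       -0.00046702]), 'effort': array([-8.61893859e-04, -3.93669641e+01, -3.70189011e+01, -1.03539110e-04,
        7.03986967e-03, -1.42565443e-05]), 'tool_pos': array([0.1724048 , 0.60026704, 0.30267609]), 'tool_rot': array([-4.38026532e-01, -3.11036837e+00,  3.05031012e-03]), 'contact_force': array([-0.39811766, -0.23913162, -0.49788533]), 'wrist_torque': array([0.01008685, 0.0183397 , 0.0030792 ]), 'grip_force': 0.0, 'opening': 0.08506702216404465}
{'vfov': 50.277670186531935, 'cx': 279.791678579355, 'cy': 214.37880074284067, 'view': array([[ 0.01855459, -0.99963657,  0.01955671, -0.09273787],
       [ 0.9833991 ,  0.02177751,  0.18014427, -0.53121489],
       [-0.18050469,  0.01588955,  0.98344577, -0.98075617],
       [ 0.        ,  0.        ,  0.        ,  1.        ]])}
{'vfov': 42.574205372238445, 'cx': 275.81526182639794, 'cy': 214.4698655542075, 'view': array([[ 0.10001768, -0.99492546, -0.01094539, -0.13969423],
       [ 0.82599958,  0.07689284,  0.55840146, -0.48564291],
       [-0.5547262 , -0.0648909 ,  0.82949865, -0.95144704],
       [ 0.        ,  0.        ,  0.        ,  1.        ]])}
```

View pics/top0.png

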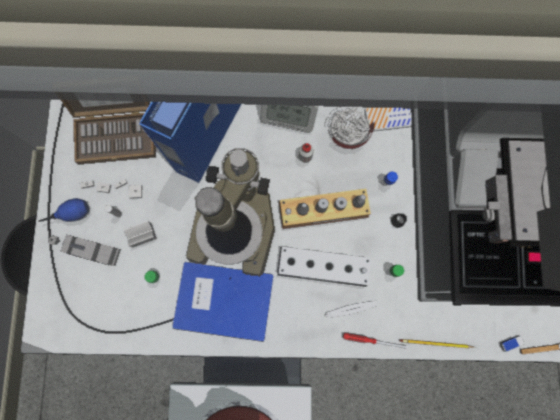

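View pics/side0.png

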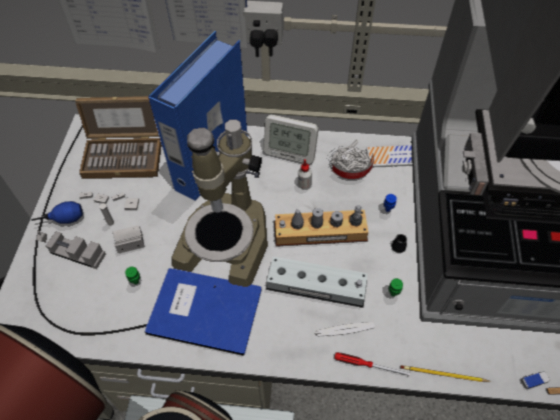

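Run:
```python
import cv2,numpy as np
a=cv2.imread("pics/top0.png")[170:300,265:415];b=cv2.imread("pics/side0.png")[190:320,255:405]
f=lambda i:cv2.resize(i,None,fx=5.3,fy=5.3,interpolation=cv2.INTER_CUBIC)[:600]
f=lambda i:cv2.resize(i,None,fx=4.6,fy=4.6,interpolation=cv2.INTER_CUBIC)
cv2.imwrite("pics/ct.png",f(a));cv2.imwrite("pics/cs.png",f(b))
```

```text
(no output)
```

View pics/ct.png

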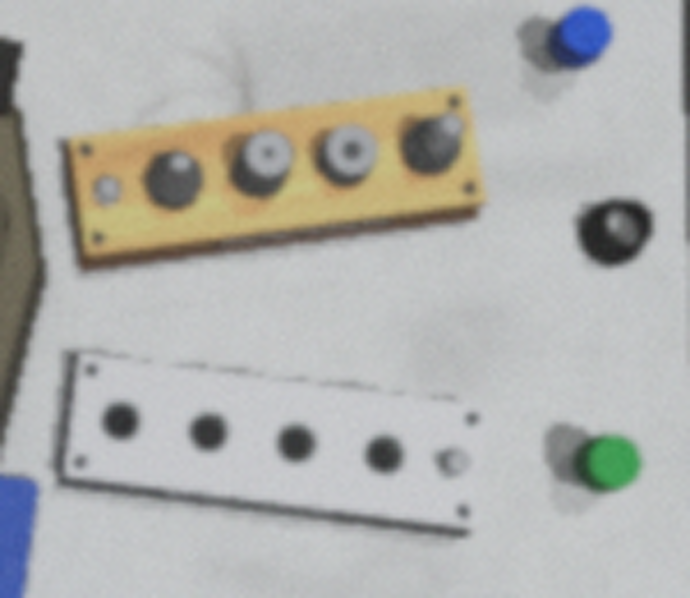

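View pics/cs.png

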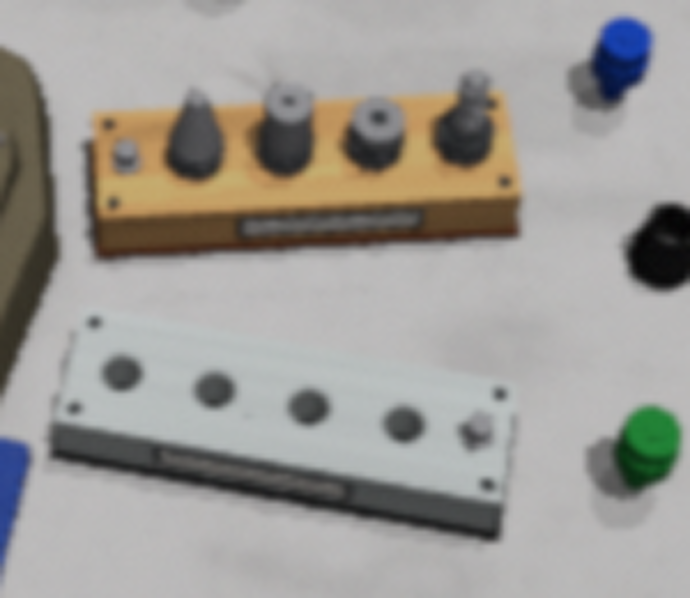

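```bash
cat > h.py <<'E'
import numpy as np,pickle
from scipy.optimize import least_squares
D={n:pickle.load(open(n+"0.pkl","rb")) for n in("top","side")}
def proj(n,P,k=0):
    d=D[n];f=210/np.tan(np.radians(d["vfov"]/2));P=np.atleast_2d(P)
    c=P@d["view"][:3,:3].T+d["view"][:3,3];u=np.c_[c[:,0],-c[:,1]]/-c[:,2:]
    u=u*(1+k*(u**2).sum(1,keepdims=True));return u*f+[d["cx"],d["cy"]]
def back(n,p,z):
    return least_squares(lambda v:(proj(n,[*v,z])[0]-p),[.5,0]).x
def un(n,c):return (np.array(c,float)+.5)/4.6-.5+([265,170] if n=="top" else [255,190])
def rack(v,P):
    c,s=np.cos(v[2]),np.sin(v[2]);P=np.array(P,float)
    return np.c_[v[0]+c*P[:,0]-s*P[:,1],v[1]+s*P[:,0]+c*P[:,1],P[:,2]]
E
cat > fit.py <<'E'
from h import *
Y=[.054,.010,-.034,-.078]
S={"carrier":dict(pts=[[0,Y[0],.090],[0,Y[1],.082],[0,Y[2],.064],[0,Y[3],.094]],
 top=[(180,160),(269,153),(351,151),(449,124)],side=[(197,95),(289,100),(377,116),(475,79)],
 st=[(98,238),(85,149),(469,188),(455,101)],ss=[(113,203),(108,123),(505,182),(490,101)]),
"soak":dict(pts=[[0,y,.036] for y in Y],top=[(384,454),(296,443),(208,433),(121,421)],side=[(403,425),(308,407),(214,390),(122,373)],
 st=[(473,418),(463,511),(91,370),(80,461)],ss=[(500,394),(487,485),(94,322),(74,408)])}
for k,s in S.items():
  for mode in(("top","side"),("top",),("side",)):
    yaw=0.1 if k=="carrier" else 3.0
    def r(v):
        P=np.r_[s["pts"],[[sx*v[3],sy*v[4],.037] for sy in(1,-1) for sx in(-1,1)]]
        W=rack(v,P);return np.concatenate([proj(n,W)-un(n,np.r_[s[n],s["st" if n=="top" else "ss"]]) for n in mode]).ravel()
    o=least_squares(r,[.5,-.15,yaw,.022,.095]);print(k,mode,o.x.round(4),"rms px",np.sqrt((o.fun**2).mean()).round(2))
    if len(mode)==2:
        print(o.fun.reshape(2,8,2).round(1).tolist())
        print(rack(o.x,[[0,y,.036] for y in Y]).round(4).tolist())
for n,p in(("top",(189,240)),("top",(207,260)),("top",(263,272)),("top",(272,215)),("side",(180,250)),("side",(243,280)),("side",(265,225))):print(n,p,back(n,p,.03).round(3))
for n,p in (("top",(212,198)),("top",(238,160)),("side",(201,140)),("side",(233,130))): print(p,back(n,p,.33).round(3))
E
python3 fit.py
```

```text
carrier ('top', 'side') [ 0.5574 -0.187   0.1553  0.0233  0.0955] rms px 0.3
[[[-0.1, 0.0], [-0.4, -0.3], [-0.1, -0.7], [0.2, -0.2], [-0.2, -0.2], [-0.1, -0.4], [-0.1, -0.1], [-0.4, -0.4]], [[0.1, 0.6], [0.1, 0.5], [0.2, 0.6], [0.2, -0.1], [0.1, 0.1], [-0.0, 0.1], [0.0, 0.1], [0.3, 0.6]]]
[[0.5491, -0.1337, 0.036], [0.5559, -0.1771, 0.036], [0.5627, -0.2206, 0.036], [0.5695, -0.2641, 0.036]]
carrier ('top',) [ 0.5568 -0.1873  0.1546  0.023   0.0956] rms px 0.17
carrier ('side',) [ 0.5583 -0.1867  0.1561  0.0237  0.0954] rms px 0.19
soak ('top', 'side') [ 0.4196 -0.1866  3.0345  0.0231  0.0956] rms px 0.23
[[[-0.2, -0.1], [-0.1, -0.2], [-0.1, -0.5], [-0.2, -0.3], [-0.5, -0.1], [-0.2, -0.1], [-0.1, -0.2], [-0.2, 0.1]], [[0.2, -0.0], [0.2, 0.1], [0.2, 0.1], [-0.1, 0.1], [0.2, 0.4], [0.4, 0.1], [0.2, 0.3], [0.0, 0.3]]]
[[0.4138, -0.2403, 0.036], [0.4185, -0.1965, 0.036], [0.4232, -0.1528, 0.036], [0.4279, -0.109, 0.036]]
soak ('top',) [ 0.4192 -0.187   3.0352  0.023   0.0958] rms px 0.12
soak ('side',) [ 0.42   -0.1862  3.0335  0.0232  0.0954] rms px 0.12
top (189, 240) [0.472 0.127]
top (207, 260) [0.426 0.083]
top (263, 272) [ 0.402 -0.046]
top (272, 215) [ 0.535 -0.064]
side (180, 250) [0.462 0.118]
side (243, 280) [ 0.402 -0.03 ]
side (265, 225) [ 0.544 -0.061]
(212, 198) [0.507 0.036]
(238, 160) [ 0.574 -0.005]
(201, 140) [0.523 0.044]
(233, 130) [ 0.552 -0.01 ]
```

```bash
cat > g.py <<'E'
import sys,numpy as np
from scipy.spatial.transform import Rotation as R
from station import status
o=status.get_obs();M=R.from_rotvec(o["tool_rot"]).as_matrix();p=o["tool_pos"]
yaw=np.arctan2(M[1,1],M[0,1])
print("t",round(o["t"],2),"pos",p.round(4),"yaw",yaw.round(4),"tz",M[:,2].round(3),"F",o["contact_force"].round(1),"open",round(o["opening"],4),"grip",round(o["grip_force"],1),"q",o["q"].round(2))
for a in sys.argv[1:]:
    x,y,z,w=map(float,a.split(","))
    d=(yaw-w+np.pi/2)%np.pi-np.pi/2   # spin about tool z (down)
    print(a,"slide",(M.T@(np.array([x,y,z])-p)).round(4),"spin",np.degrees(d).round(1))
E
python3 g.py .36,.1,.3,1.29 .40,-.16,.3,.155
```

```text
t 0.1 pos [0.1724 0.6003 0.3028] yaw 1.291 tz [-0.001 -0.002 -1.   ] F [ 0.6 -0.4  0.3] open 0.0856 grip 0.0 q [ 1.17  0.05  1.61 -0.    1.48 -0.12]
.36,.1,.3,1.29 slide [-0.3184 -0.429   0.0035] spin 0.1
.40,-.16,.3,.155 slide [-0.4287 -0.6679  0.0039] spin 65.1
```

Emit:
arm_command(
  increments=[
    {"slide": [-0.318,-0.429,0.003],"spin": 0,"gripper": 1},
    {"slide": [-0.318,-0.429,0.003],"spin": 0,"gripper": 1},
    {"slide": [-0.318,-0.429,0.003],"spin": 0,"gripper": 1},
    {"slide": [-0.318,-0.429,0.003],"spin": 0,"gripper": 1},
    {"slide": [-0.318,-0.429,0.003],"spin": 0,"gripper": 1},
    {"slide": [-0.318,-0.429,0.003],"spin": 0,"gripper": 1},
    {"slide": [-0.318,-0.429,0.003],"spin": 0,"gripper": 1},
    {"slide": [-0.318,-0.429,0.003],"spin": 0,"gripper": 1},
  ],
)

```text
t: 0.77
tool_pos: [0.2893, 0.2867, 0.3015]
tool_rot: [-0.436, -3.111, 0.0]
contact_force: [1.8, -0.7, 0.4]
opening: 0.0854
grip_force: 0.0
```

```bash
python3 g.py .36,.1,.3,1.29 .40,-.16,.3,.155
```

```text
t 0.77 pos [0.2893 0.2867 0.3015] yaw 1.292 tz [-0. -0. -1.] F [ 1.8 -0.7  0.4] open 0.0854 grip 0.0 q [ 0.6  -0.51  2.09 -0.    1.56 -0.69]
.36,.1,.3,1.29 slide [-0.1194 -0.16    0.0015] spin 0.1
.40,-.16,.3,.155 slide [-0.2294 -0.3989  0.0016] spin 65.1
```

Emit:
arm_command(
  increments=[
    {"slide": [-0.12,-0.16,0.0],"spin": 0,"gripper": 1},
    {"slide": [-0.12,-0.16,0.0],"spin": 0,"gripper": 1},
    {"slide": [-0.12,-0.16,0.0],"spin": 0,"gripper": 1},
    {"slide": [-0.12,-0.16,0.0],"spin": 0,"gripper": 1},
    {"slide": [-0.12,-0.16,0.0],"spin": 0,"gripper": 1},
    {"slide": [-0.229,-0.399,0.0],"spin": 20,"gripper": 1},
    {"slide": [-0.229,-0.399,0.0],"spin": 65,"gripper": 1},
    {"slide": [-0.229,-0.399,0.0],"spin": 65,"gripper": 1},
  ],
)

```text
t: 1.43
tool_pos: [0.3786, -0.024, 0.3018]
tool_rot: [1.019, 2.971, 0.0]
contact_force: [1.1, -1.2, 0.5]
opening: 0.0852
grip_force: 0.0
```

```bash
python3 g.py .40,-.16,.28,.155 .549,-.134,.21,.155
```

```text
t 1.43 pos [ 0.3786 -0.024   0.3018] yaw 0.9099 tz [ 0.  0. -1.] F [ 1.1 -1.2  0.5] open 0.0852 grip 0.0 q [-0.26 -0.6   2.15  0.    1.59 -1.17]
.40,-.16,.28,.155 slide [-0.1004 -0.0943  0.0218] spin 43.3
.549,-.134,.21,.155 slide [-0.202   0.0177  0.0919] spin 43.3
```

Emit:
arm_command(
  increments=[
    {"slide": [-0.1,-0.094,0.02],"spin": 43,"gripper": 1},
    {"slide": [-0.1,-0.094,0.02],"spin": 43,"gripper": 1},
    {"slide": [-0.1,-0.094,0.02],"spin": 43,"gripper": 1},
    {"slide": [-0.1,-0.094,0.02],"spin": 43,"gripper": 1},
    {"slide": [-0.1,-0.094,0.02],"spin": 43,"gripper": 1},
    {"slide": [-0.1,-0.094,0.02],"spin": 43,"gripper": 1},
    {"slide": [-0.1,-0.094,0.02],"spin": 43,"gripper": 1},
  ],
)

```text
t: 2.02
tool_pos: [0.4008, -0.1579, 0.2813]
tool_rot: [-2.033, -2.393, 0.0]
contact_force: [0.3, -0.1, -0.7]
opening: 0.0853
grip_force: 0.0
```

```bash
python3 g.py .549,-.134,.21,.155 .549,-.134,.113,.155
```

```text
t 2.02 pos [ 0.4008 -0.1579  0.2813] yaw 0.1623 tz [-0.001  0.001 -1.   ] F [ 0.3 -0.1 -0.7] open 0.0853 grip 0.0 q [-0.55 -0.43  2.07  0.    1.5  -0.71]
.549,-.134,.21,.155 slide [-0.0004  0.1502  0.0712] spin 0.4
.549,-.134,.113,.155 slide [-0.0005  0.1503  0.1682] spin 0.4
```

Emit:
arm_command(
  increments=[
    {"slide": [-0.0005,0.15,0.07],"spin": 0.4,"gripper": 1},
    {"slide": [-0.0005,0.15,0.07],"spin": 0.4,"gripper": 1},
    {"slide": [-0.0005,0.15,0.07],"spin": 0.4,"gripper": 1},
    {"slide": [-0.0005,0.15,0.07],"spin": 0.4,"gripper": 1},
    {"slide": [-0.0005,0.15,0.07],"spin": 0.4,"gripper": 1},
    {"slide": [-0.0005,0.15,0.12],"spin": 0.4,"gripper": 1},
    {"slide": [-0.0005,0.15,0.145],"spin": 0.4,"gripper": 1},
    {"slide": [-0.0005,0.15,0.145],"spin": 0.4,"gripper": 1},
  ],
)

```text
t: 2.68
tool_pos: [0.5445, -0.1312, 0.1293]
tool_rot: [-2.026, -2.384, 0.008]
contact_force: [-1.7, 0.2, -2.5]
opening: 0.0854
grip_force: 0.0
```

```bash
python3 g.py .549,-.134,.113,.155
python3 - <<'E'
from station import imaging
import cv2,numpy as np
f=lambda n,r:cv2.resize(imaging.get_image(n)["frame"][r[0]:r[1],r[2]:r[3],::-1],(700,600),interpolation=2)
cv2.imwrite("pics/g1.png",f("side",(130,250,250,390)))
E
```

```text
t 2.68 pos [ 0.5445 -0.1312  0.1293] yaw 0.1621 tz [-0.014  0.005 -1.   ] F [-1.7  0.2 -2.5] open 0.0854 grip 0.0 q [-0.37  0.08  1.89 -0.    1.18 -0.53]
.549,-.134,.113,.155 slide [-0.0036  0.0042  0.0162] spin 0.4
```

View pics/g1.png

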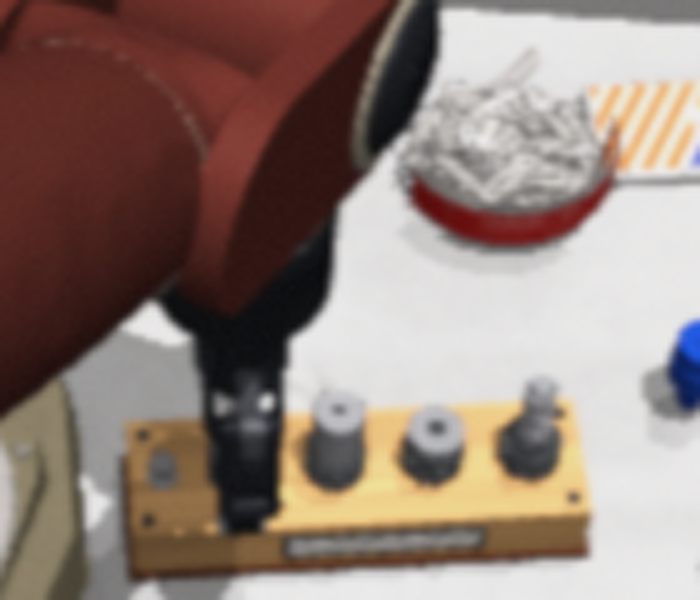

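Emit:
arm_command(
  increments=[
    {"slide": [0,0,0],"spin": 0,"gripper": 1},
    {"slide": [0,0,0],"spin": 0,"gripper": 1},
  ],
)

```text
t: 2.9
tool_pos: [0.5504, -0.1338, 0.1402]
tool_rot: [2.034, 2.388, 0.002]
contact_force: [0.3, -0.0, 1.1]
opening: 0.0857
grip_force: 0.0
```

```bash
python3 g.py .549,-.134,.113,.155
```

```text
t 2.9 pos [ 0.5504 -0.1338  0.1402] yaw 0.1595 tz [ 0.004 -0.002 -1.   ] F [ 0.3 -0.   1.1] open 0.0857 grip 0.0 q [-0.37  0.07  1.88 -0.    1.18 -0.53]
.549,-.134,.113,.155 slide [ 0.0001 -0.0016  0.0272] spin 0.3
```

Emit:
arm_command(
  increments=[
    {"slide": [0,-0.001,0.01],"spin": 0.2,"gripper": 1},
    {"slide": [0,-0.001,0.018],"spin": 0.2,"gripper": 1},
    {"slide": [0,-0.001,0.024],"spin": 0.2,"gripper": 1},
    {"slide": [0,-0.001,0.024],"spin": 0.2,"gripper": 1},
    {"slide": [0,-0.001,0.024],"spin": 0.2,"gripper": 1},
    {"slide": [0,-0.001,0.024],"spin": 0.2,"gripper": 1},
  ],
)

```text
t: 3.4
tool_pos: [0.5482, -0.1335, 0.113]
tool_rot: [2.043, 2.387, -0.0]
contact_force: [0.6, 1.0, 0.8]
opening: 0.0853
grip_force: 0.0
```

```bash
python3 g.py .549,-.134,.113,.155
```

```text
t 3.4 pos [ 0.5482 -0.1335  0.113 ] yaw 0.1551 tz [-0. -0. -1.] F [0.6 1.  0.8] open 0.0853 grip 0.0 q [-0.37  0.11  1.9  -0.    1.14 -0.53]
.549,-.134,.113,.155 slide [-0.0006  0.0007  0.    ] spin 0.0
```

Good pose. Close.

Emit:
arm_command(
  increments=[
    {"slide": [0,0,0],"gripper": -1},
    {"slide": [0,0,0],"gripper": -1},
    {"slide": [0,0,0],"gripper": -1},
    {"slide": [0,0,0],"gripper": -1},
    {"slide": [0,0,0],"gripper": -1},
    {"slide": [0,0,0],"gripper": -1},
    {"slide": [0,0,0],"gripper": -1},
  ],
  newtons=40,
)

```text
validation failed for argument at $.in...
```

```bash
python3 g.py
python3 - <<'E'
from station import imaging
import cv2
cv2.imwrite("pics/g2.png",cv2.resize(imaging.get_image("side")["frame"][180:260,265:365,::-1],(700,560),interpolation=2))
E
```

```text
t 3.4 pos [ 0.5482 -0.1335  0.113 ] yaw 0.1551 tz [-0. -0. -1.] F [0.6 1.  0.8] open 0.0853 grip 0.0 q [-0.37  0.11  1.9  -0.    1.14 -0.53]
```

View pics/g2.png

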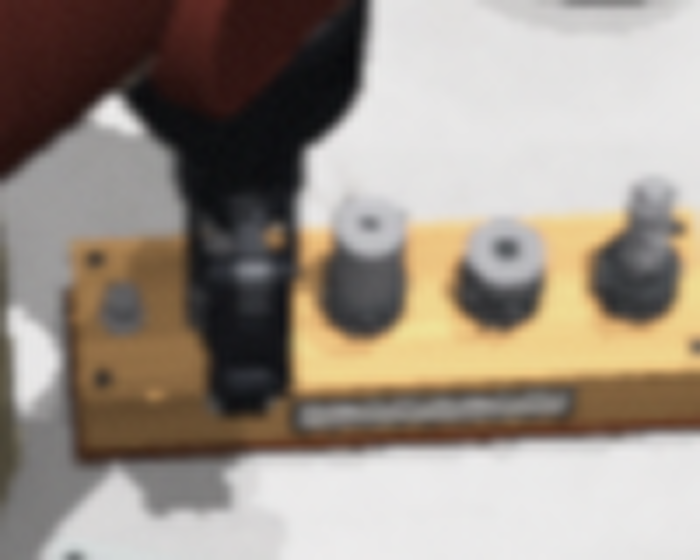

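The call was refused (spin missing), so nothing moved; the picture still shows the open gripper straddling gauge 1 with its near fingertip at (245,400). I'll resend with spin.

Emit:
arm_command(
  increments=[
    {"slide": [0,0,0],"spin": 0,"gripper": -1},
    {"slide": [0,0,0],"spin": 0,"gripper": -1},
    {"slide": [0,0,0],"spin": 0,"gripper": -1},
    {"slide": [0,0,0],"spin": 0,"gripper": -1},
    {"slide": [0,0,0],"spin": 0,"gripper": -1},
    {"slide": [0,0,0],"spin": 0,"gripper": -1},
    {"slide": [0,0,0],"spin": 0,"gripper": -1},
  ],
  newtons=40,
)

```text
t: 4.03
tool_pos: [0.5484, -0.1335, 0.1134]
tool_rot: [2.042, 2.386, 0.0]
contact_force: [0.5, -0.2, 1.6]
opening: 0.025
grip_force: 39.4
```

```bash
python3 g.py .549,-.134,.180,.155
```

```text
t 4.03 pos [ 0.5484 -0.1335  0.1134] yaw 0.1551 tz [ 0.001 -0.    -1.   ] F [ 0.5 -0.2  1.6] open 0.025 grip 39.4 q [-0.37  0.11  1.9  -0.    1.14 -0.53]
.549,-.134,.180,.155 slide [-0.0006  0.0006 -0.0666] spin 0.0
```

Run:
```python
from station import imaging
import cv2
cv2.imwrite("pics/g3.png",cv2.resize(imaging.get_image("side")["frame"][185:255,265:335,::-1],(600,600),interpolation=2))
```

```text
(no output)
```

View pics/g3.png

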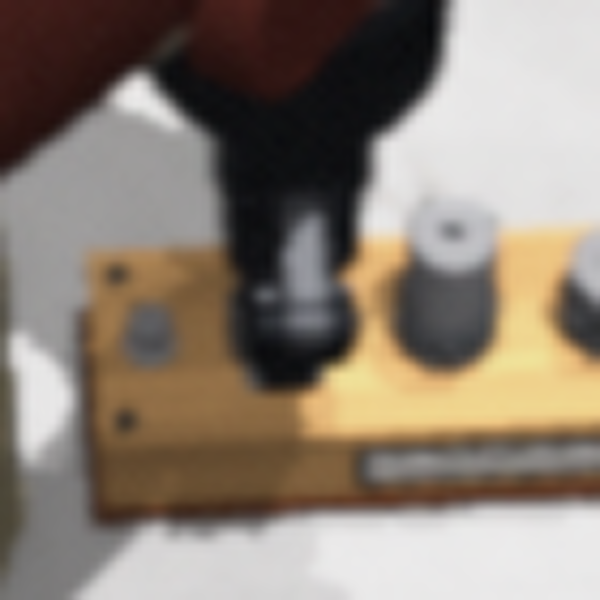

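Run:
```python
from h import *
v=[.5574,-.187,.1553]
for dx in(-.014,-.02,-.026):
    print(dx,[(z,((proj("side",rack(v,[[dx,.054,z]]))[0]-[265,185]+.5)*8.57).round(0).tolist()) for z in(.036,.04,.044,.048,.052)])
```

```text
-0.014 [(0.036, [282.0, 386.0]), (0.04, [283.0, 378.0]), (0.044, [283.0, 370.0]), (0.048, [283.0, 362.0]), (0.052, [284.0, 353.0])]
-0.02 [(0.036, [284.0, 406.0]), (0.04, [285.0, 397.0]), (0.044, [285.0, 389.0]), (0.048, [285.0, 381.0]), (0.052, [286.0, 373.0])]
-0.026 [(0.036, [286.0, 425.0]), (0.04, [286.0, 417.0]), (0.044, [287.0, 409.0]), (0.048, [287.0, 401.0]), (0.052, [287.0, 392.0])]
```

Emit:
arm_command(
  increments=[
    {"slide": [0,0,0],"spin": 0,"gripper": 0.2},
    {"slide": [0,0,0],"spin": 0,"gripper": 0.2},
    {"slide": [0,0.0005,0.003],"spin": 0,"gripper": 0.2},
    {"slide": [0,0.0005,0.006],"spin": 0,"gripper": 0.2},
    {"slide": [0,0.0005,0.006],"spin": 0,"gripper": 0.2},
    {"slide": [0,0.0005,0.006],"spin": 0,"gripper": 0.2},
  ],
)

```text
t: 4.58
tool_pos: [0.5483, -0.1332, 0.1064]
tool_rot: [-2.042, -2.386, 0.001]
contact_force: [-0.7, -0.4, 0.7]
opening: 0.051
grip_force: 0.0
```

Emit:
arm_command(
  increments=[
    {"slide": [0,0,0],"spin": 0,"gripper": -1},
    {"slide": [0,0,0],"spin": 0,"gripper": -1},
    {"slide": [0,0,0],"spin": 0,"gripper": -1},
    {"slide": [0,0,0],"spin": 0,"gripper": -1},
    {"slide": [0,0,0],"spin": 0,"gripper": -1},
  ],
)

```text
t: 5.0
tool_pos: [0.5495, -0.1338, 0.1086]
tool_rot: [2.041, 2.385, 0.001]
contact_force: [-1.6, -0.4, 5.7]
opening: 0.0251
grip_force: 42.6
```

```bash
python3 g.py
```

```text
t 5.0 pos [ 0.5495 -0.1338  0.1086] yaw 0.1551 tz [ 0.002 -0.001 -1.   ] F [-1.6 -0.4  5.7] open 0.0251 grip 42.6 q [-0.37  0.12  1.9  -0.    1.13 -0.53]
```

Emit:
arm_command(
  increments=[
    {"slide": [0,0,0],"spin": 0,"gripper": 0.0},
    {"slide": [0,0,-0.003],"spin": 0,"gripper": 0.0},
    {"slide": [0,0,-0.006],"spin": 0,"gripper": 0.0},
    {"slide": [0,0,-0.006],"spin": 0,"gripper": -1},
    {"slide": [0,0,-0.006],"spin": 0,"gripper": -1},
    {"slide": [0,0,-0.006],"spin": 0,"gripper": -1},
    {"slide": [0,0,-0.006],"spin": 0,"gripper": -1},
    {"slide": [0,0,-0.006],"spin": 0,"gripper": -1},
  ],
)

```text
t: 5.67
tool_pos: [0.549, -0.1335, 0.1137]
tool_rot: [2.042, 2.386, 0.0]
contact_force: [-1.0, 0.3, 6.3]
opening: 0.0248
grip_force: 39.3
```

```bash
python3 g.py .549,-.1337,.178,.155
```

```text
t 5.67 pos [ 0.549  -0.1335  0.1137] yaw 0.1551 tz [ 0.001 -0.    -1.   ] F [-1.   0.3  6.3] open 0.0248 grip 39.3 q [-0.37  0.11  1.89  0.    1.14 -0.53]
.549,-.1337,.178,.155 slide [-0.0002  0.0001 -0.0643] spin 0.0
```

Emit:
arm_command(
  increments=[
    {"slide": [0,0,-0.01],"spin": 0,"gripper": -1},
    {"slide": [0,0,-0.025],"spin": 0,"gripper": -1},
    {"slide": [0,0,-0.045],"spin": 0,"gripper": -1},
    {"slide": [0,0,-0.064],"spin": 0,"gripper": -1},
    {"slide": [0,0,-0.064],"spin": 0,"gripper": -1},
    {"slide": [0,0,-0.064],"spin": 0,"gripper": -1},
  ],
)

```text
t: 6.17
tool_pos: [0.549, -0.1335, 0.1778]
tool_rot: [2.041, 2.385, 0.001]
contact_force: [-0.8, 0.9, -2.0]
opening: 0.0248
grip_force: 39.5
```

```bash
python3 g.py .48,-.15,.178,-.107 .4138,-.2403,.178,-.107;python3 - <<'E'
from station import imaging
import cv2
cv2.imwrite("pics/g4.png",cv2.resize(imaging.get_image("side")["frame"][160:250,260:365,::-1],(700,600),interpolation=2))
E
```

```text
t 6.17 pos [ 0.549  -0.1335  0.1778] yaw 0.1551 tz [ 0.002 -0.001 -1.   ] F [-0.8  0.9 -2. ] open 0.0248 grip 39.5 q [-0.37  0.02  1.86 -0.    1.25 -0.53]
.48,-.15,.178,-.107 slide [-0.0056 -0.0707 -0.0003] spin 15.0
.4138,-.2403,.178,-.107 slide [-0.0846 -0.1501 -0.0004] spin 15.0
```

View pics/g4.png

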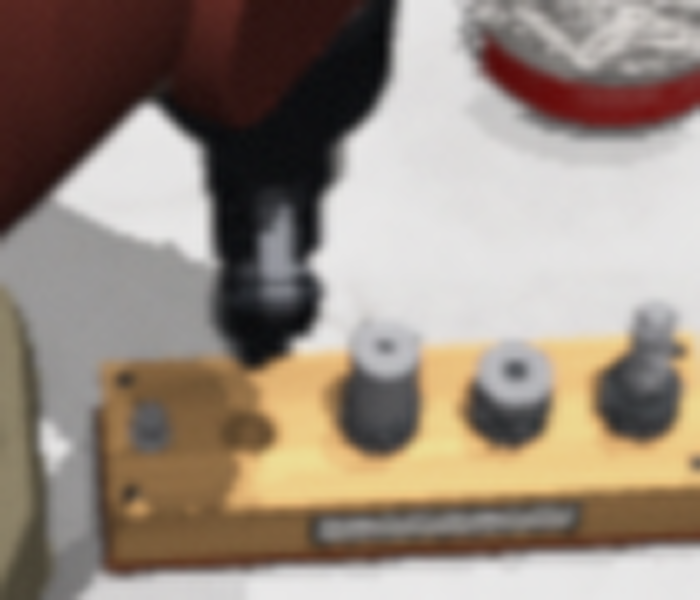

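Emit:
arm_command(
  increments=[
    {"slide": [-0.006,-0.035,0],"spin": 5,"gripper": -1},
    {"slide": [-0.006,-0.07,0],"spin": 10,"gripper": -1},
    {"slide": [-0.03,-0.1,0],"spin": 15,"gripper": -1},
    {"slide": [-0.06,-0.13,0],"spin": 15,"gripper": -1},
    {"slide": [-0.0846,-0.15,0],"spin": 15,"gripper": -1},
    {"slide": [-0.0846,-0.15,0],"spin": 15,"gripper": -1},
    {"slide": [-0.0846,-0.15,0],"spin": 15,"gripper": -1},
    {"slide": [-0.0846,-0.15,0],"spin": 15,"gripper": -1},
  ],
)

```text
t: 6.88
tool_pos: [0.4129, -0.2395, 0.1755]
tool_rot: [-2.335, -2.097, -0.0]
contact_force: [0.8, 0.4, -1.7]
opening: 0.0247
grip_force: 39.7
```

```bash
python3 g.py .4138,-.2403,.1137,-.107;python3 - <<'E'
from station import imaging
import cv2
cv2.imwrite("pics/g5.png",cv2.resize(imaging.get_image("side")["frame"][200:320,275:415,::-1],(700,600),interpolation=2))
E
```

```text
t 6.88 pos [ 0.4129 -0.2395  0.1755] yaw -0.1073 tz [-0.002  0.002 -1.   ] F [ 0.8  0.4 -1.7] open 0.0247 grip 39.7 q [-0.68 -0.19  2.07  0.    1.27 -0.57]
.4138,-.2403,.1137,-.107 slide [-0.0008  0.0011  0.0618] spin -0.0
```

View pics/g5.png

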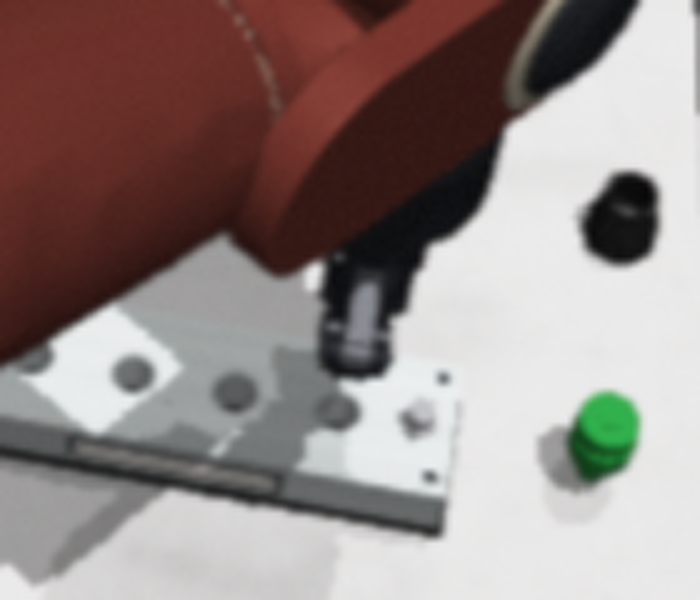

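Emit:
arm_command(
  increments=[
    {"slide": [-0.0008,0.001,0.015],"spin": 0,"gripper": -1},
    {"slide": [-0.0008,0.001,0.028],"spin": 0,"gripper": -1},
    {"slide": [-0.0008,0.001,0.036],"spin": 0,"gripper": -1},
    {"slide": [-0.0008,0.001,0.042],"spin": 0,"gripper": -1},
    {"slide": [-0.0008,0.001,0.048],"spin": 0,"gripper": -1},
    {"slide": [-0.0008,0.001,0.054],"spin": 0,"gripper": -1},
    {"slide": [-0.0008,0.001,0.057],"spin": 0,"gripper": -1},
    {"slide": [-0.0008,0.001,0.057],"spin": 0,"gripper": -1},
  ],
)

```text
t: 7.6
tool_pos: [0.4142, -0.2407, 0.1193]
tool_rot: [-2.336, -2.099, 0.0]
contact_force: [-0.1, -0.2, -1.2]
opening: 0.0246
grip_force: 39.7
```

```bash
python3 g.py .4138,-.2403,.1137,-.107
```

```text
t 7.6 pos [ 0.4142 -0.2407  0.1193] yaw -0.1066 tz [-0.001  0.001 -1.   ] F [-0.1 -0.2 -1.2] open 0.0246 grip 39.7 q [-0.68 -0.1   2.09 -0.    1.15 -0.58]
.4138,-.2403,.1137,-.107 slide [ 0.0004 -0.0004  0.0056] spin 0.0
```

Emit:
arm_command(
  increments=[
    {"slide": [0,0,0.002],"spin": 0,"gripper": -1},
    {"slide": [0,0,0.004],"spin": 0,"gripper": -1},
    {"slide": [0,0,0.0055],"spin": 0,"gripper": -1},
    {"slide": [0,0,0.006],"spin": 0,"gripper": -1},
    {"slide": [0,0,0.006],"spin": 0,"gripper": -1},
    {"slide": [0,0,0.006],"spin": 0,"gripper": -1},
  ],
)

```text
t: 8.1
tool_pos: [0.4144, -0.2411, 0.1141]
tool_rot: [2.337, 2.099, 0.0]
contact_force: [0.5, -1.1, -2.0]
opening: 0.0245
grip_force: 39.7
```

Emit:
arm_command(
  increments=[
    {"slide": [0,0.0003,0.0008],"spin": 0,"gripper": -1},
    {"slide": [0,0.0003,0.0014],"spin": 0,"gripper": -1},
    {"slide": [0,0.0003,0.0014],"spin": 0,"gripper": -1},
    {"slide": [0,0.0003,0.0014],"spin": 0,"gripper": -1},
  ],
)

```text
t: 8.43
tool_pos: [0.4148, -0.2412, 0.1137]
tool_rot: [-2.336, -2.1, 0.0]
contact_force: [-2.6, 1.9, 5.1]
opening: 0.0247
grip_force: 40.5
```

Emit:
arm_command(
  increments=[
    {"slide": [0,0,0],"spin": 0,"gripper": 0.2},
    {"slide": [0,0,0],"spin": 0,"gripper": 0.2},
    {"slide": [0,0,0],"spin": 0,"gripper": 0.2},
    {"slide": [0,0,0],"spin": 0,"gripper": 0.4},
    {"slide": [0,0,-0.02],"spin": 0,"gripper": 0.4},
    {"slide": [0,0,-0.05],"spin": 0,"gripper": 0.4},
    {"slide": [0,0,-0.07],"spin": 0,"gripper": 0.4},
    {"slide": [0,0,-0.07],"spin": 0,"gripper": 0.4},
  ],
)

```text
t: 9.1
tool_pos: [0.4169, -0.2428, 0.1878]
tool_rot: [2.33, 2.094, 0.002]
contact_force: [0.1, -0.2, 0.0]
opening: 0.0597
grip_force: 0.0
```

```bash
python3 g.py .5559,-.1771,.178,.155 .5559,-.1771,.1137,.155
```

```text
t 9.1 pos [ 0.4169 -0.2428  0.1878] yaw -0.1067 tz [ 0.007 -0.006 -1.   ] F [ 0.1 -0.2  0. ] open 0.0597 grip 0.0 q [-0.68 -0.2   2.05  0.    1.28 -0.58]
.5559,-.1771,.178,.155 slide [0.0801 0.1312 0.0104] spin -15.0
.5559,-.1771,.1137,.155 slide [0.0805 0.1307 0.0747] spin -15.0
```

Emit:
arm_command(
  increments=[
    {"slide": [0.024,0.036,0.008],"spin": -5,"gripper": 0.4},
    {"slide": [0.048,0.072,0.008],"spin": -10,"gripper": 0.4},
    {"slide": [0.072,0.108,0.008],"spin": -15,"gripper": 0.4},
    {"slide": [0.081,0.132,0.008],"spin": -15,"gripper": 0.4},
    {"slide": [0.081,0.132,0.008],"spin": -15,"gripper": 0.4},
    {"slide": [0.081,0.132,0.008],"spin": -15,"gripper": 0.4},
    {"slide": [0.081,0.132,0.008],"spin": -15,"gripper": 0.4},
    {"slide": [0.081,0.132,0.008],"spin": -15,"gripper": 0.4},
  ],
)

```text
t: 9.77
tool_pos: [0.5535, -0.1748, 0.1738]
tool_rot: [-2.043, -2.385, 0.001]
contact_force: [0.2, -0.3, -0.2]
opening: 0.0599
grip_force: 0.0
```

```bash
python3 g.py .5559,-.1771,.1137,.155
```

```text
t 9.77 pos [ 0.5535 -0.1748  0.1738] yaw 0.1541 tz [-0.001  0.    -1.   ] F [ 0.2 -0.3 -0.2] open 0.0599 grip 0.0 q [-0.43  0.06  1.83 -0.    1.25 -0.59]
.5559,-.1771,.1137,.155 slide [-0.0027  0.0021  0.0601] spin -0.0
```

Emit:
arm_command(
  increments=[
    {"slide": [-0.0027,0.002,0.02],"spin": 0,"gripper": 0.4},
    {"slide": [-0.0027,0.002,0.04],"spin": 0,"gripper": 0.4},
    {"slide": [-0.0027,0.002,0.052],"spin": 0,"gripper": 0.4},
    {"slide": [-0.0027,0.002,0.059],"spin": 0,"gripper": 0.4},
    {"slide": [-0.0027,0.002,0.059],"spin": 0,"gripper": 0.4},
    {"slide": [-0.0027,0.002,0.059],"spin": 0,"gripper": 0.4},
    {"slide": [-0.0027,0.002,0.059],"spin": 0,"gripper": 0.4},
  ],
)

```text
t: 10.35
tool_pos: [0.5575, -0.1774, 0.1168]
tool_rot: [2.042, 2.385, 0.001]
contact_force: [0.4, -0.8, 0.3]
opening: 0.0596
grip_force: 0.0
```

```bash
python3 g.py .5559,-.1771,.1137,.155
```

```text
t 10.35 pos [ 0.5575 -0.1774  0.1168] yaw 0.1548 tz [ 0.002 -0.001 -1.   ] F [ 0.4 -0.8  0.3] open 0.0596 grip 0.0 q [-0.44  0.15  1.84 -0.    1.15 -0.59]
.5559,-.1771,.1137,.155 slide [ 0.0005 -0.0015  0.0031] spin -0.0
```

Emit:
arm_command(
  increments=[
    {"slide": [0.0004,-0.001,0.003],"spin": 0,"gripper": 0.4},
    {"slide": [0.0004,-0.001,0.003],"spin": 0,"gripper": -1},
    {"slide": [0.0004,-0.001,0.003],"spin": 0,"gripper": -1},
    {"slide": [0.0004,-0.001,0.003],"spin": 0,"gripper": -1},
    {"slide": [0.0004,-0.001,0.003],"spin": 0,"gripper": -1},
    {"slide": [0.0004,-0.001,0.003],"spin": 0,"gripper": -1},
    {"slide": [0.0004,-0.001,0.003],"spin": 0,"gripper": -1},
    {"slide": [0.0004,-0.001,0.003],"spin": 0,"gripper": -1},
  ],
)

```text
t: 11.02
tool_pos: [0.5563, -0.1768, 0.1132]
tool_rot: [2.042, 2.386, 0.001]
contact_force: [0.0, 0.8, 3.5]
opening: 0.0249
grip_force: 39.5
```

Emit:
arm_command(
  increments=[
    {"slide": [0,0,-0.01],"spin": 0,"gripper": -1},
    {"slide": [0,0,-0.025],"spin": 0,"gripper": -1},
    {"slide": [0,0,-0.045],"spin": 0,"gripper": -1},
    {"slide": [0,0,-0.064],"spin": 0,"gripper": -1},
    {"slide": [0,0,-0.064],"spin": 0,"gripper": -1},
    {"slide": [0,0,-0.064],"spin": 0,"gripper": -1},
  ],
)

```text
t: 11.52
tool_pos: [0.5563, -0.177, 0.1776]
tool_rot: [2.041, 2.385, 0.001]
contact_force: [0.4, 0.9, -1.1]
opening: 0.025
grip_force: 39.4
```

```bash
python3 g.py .4185,-.1965,.178,-.107
```

```text
t 11.52 pos [ 0.5563 -0.177   0.1776] yaw 0.155 tz [ 0.002 -0.001 -1.   ] F [ 0.4  0.9 -1.1] open 0.025 grip 39.4 q [-0.44  0.07  1.82 -0.    1.26 -0.59]
.4185,-.1965,.178,-.107 slide [ 0.002  -0.1392 -0.0006] spin 15.0
```

Emit:
arm_command(
  increments=[
    {"slide": [0.001,-0.035,0],"spin": 5,"gripper": -1},
    {"slide": [0.002,-0.07,0],"spin": 10,"gripper": -1},
    {"slide": [0.002,-0.105,0],"spin": 15,"gripper": -1},
    {"slide": [0.002,-0.139,0],"spin": 15,"gripper": -1},
    {"slide": [0.002,-0.139,0],"spin": 15,"gripper": -1},
    {"slide": [0.002,-0.139,0],"spin": 15,"gripper": -1},
    {"slide": [0.002,-0.139,0],"spin": 15,"gripper": -1},
    {"slide": [0.002,-0.139,0],"spin": 15,"gripper": -1},
  ],
)

```text
t: 12.18
tool_pos: [0.4188, -0.1961, 0.1763]
tool_rot: [-2.336, -2.1, -0.0]
contact_force: [-1.0, -0.3, -1.9]
opening: 0.0249
grip_force: 39.7
```

```bash
python3 g.py .4185,-.1965,.1195,-.107
```

```text
t 12.18 pos [ 0.4188 -0.1961  0.1763] yaw -0.1063 tz [-0.  0. -1.] F [-1.  -0.3 -1.9] open 0.0249 grip 39.7 q [-0.6  -0.23  2.1   0.    1.27 -0.49]
.4185,-.1965,.1195,-.107 slide [-0.0004 -0.0002  0.0568] spin 0.0
```

Emit:
arm_command(
  increments=[
    {"slide": [-0.0004,-0.0002,0.015],"spin": 0,"gripper": -1},
    {"slide": [-0.0004,-0.0002,0.028],"spin": 0,"gripper": -1},
    {"slide": [-0.0004,-0.0002,0.036],"spin": 0,"gripper": -1},
    {"slide": [-0.0004,-0.0002,0.042],"spin": 0,"gripper": -1},
    {"slide": [-0.0004,-0.0002,0.048],"spin": 0,"gripper": -1},
    {"slide": [-0.0004,-0.0002,0.054],"spin": 0,"gripper": -1},
    {"slide": [-0.0004,-0.0002,0.058],"spin": 0,"gripper": -1},
    {"slide": [-0.0004,-0.0002,0.058],"spin": 0,"gripper": -1},
  ],
)

```text
t: 12.85
tool_pos: [0.4177, -0.1963, 0.1178]
tool_rot: [-2.336, -2.099, 0.001]
contact_force: [-0.3, 0.3, -1.9]
opening: 0.025
grip_force: 39.7
```

```bash
python3 g.py .4185,-.1965,.1132,-.107
```

```text
t 12.85 pos [ 0.4177 -0.1963  0.1178] yaw -0.1067 tz [-0.001  0.001 -1.   ] F [-0.3  0.3 -1.9] open 0.025 grip 39.7 q [-0.6  -0.15  2.14 -0.    1.15 -0.49]
.4185,-.1965,.1132,-.107 slide [-0.0001  0.0008  0.0046] spin 0.0
```

Emit:
arm_command(
  increments=[
    {"slide": [0,0.0008,0.002],"spin": 0,"gripper": -1},
    {"slide": [0,0.0008,0.004],"spin": 0,"gripper": -1},
    {"slide": [0,0.0008,0.005],"spin": 0,"gripper": -1},
    {"slide": [0,0.0008,0.006],"spin": 0,"gripper": -1},
    {"slide": [0,0.0008,0.006],"spin": 0,"gripper": -1},
    {"slide": [0,0.0008,0.006],"spin": 0,"gripper": -1},
  ],
)

```text
t: 13.35
tool_pos: [0.419, -0.1968, 0.1132]
tool_rot: [2.337, 2.099, 0.0]
contact_force: [-2.2, 0.4, 3.5]
opening: 0.025
grip_force: 40.1
```

Contact. Release and rise.

Emit:
arm_command(
  increments=[
    {"slide": [0,0,0],"spin": 0,"gripper": 0.2},
    {"slide": [0,0,0],"spin": 0,"gripper": 0.2},
    {"slide": [0,0,0],"spin": 0,"gripper": 0.2},
    {"slide": [0,0,0],"spin": 0,"gripper": 0.4},
    {"slide": [0,0,-0.02],"spin": 0,"gripper": 0.4},
    {"slide": [0,0,-0.05],"spin": 0,"gripper": 0.4},
    {"slide": [0,0,-0.065],"spin": 0,"gripper": 0.4},
    {"slide": [0,0,-0.065],"spin": 0,"gripper": 0.4},
  ],
)

```text
t: 14.02
tool_pos: [0.4208, -0.198, 0.182]
tool_rot: [2.331, 2.095, 0.003]
contact_force: [0.6, -0.9, 0.0]
opening: 0.0597
grip_force: 0.0
```

```bash
python3 g.py .5627,-.2206,.178,.155
```

```text
t 14.02 pos [ 0.4208 -0.198   0.182 ] yaw -0.1067 tz [ 0.007 -0.005 -1.   ] F [ 0.6 -0.9  0. ] open 0.0597 grip 0.0 q [-0.6  -0.24  2.09  0.    1.28 -0.49]
.5627,-.2206,.178,.155 slide [-0.0074  0.1434  0.005 ] spin -15.0
```

Emit:
arm_command(
  increments=[
    {"slide": [-0.002,0.036,0],"spin": -5,"gripper": 0.4},
    {"slide": [-0.005,0.072,0],"spin": -10,"gripper": 0.4},
    {"slide": [-0.007,0.108,0],"spin": -15,"gripper": 0.4},
    {"slide": [-0.009,0.145,0],"spin": -15,"gripper": 0.4},
    {"slide": [-0.009,0.145,0],"spin": -15,"gripper": 0.4},
    {"slide": [-0.009,0.145,0],"spin": -15,"gripper": 0.4},
    {"slide": [-0.009,0.145,0],"spin": -15,"gripper": 0.4},
    {"slide": [-0.009,0.145,0],"spin": -15,"gripper": 0.4},
  ],
)

```text
t: 14.68
tool_pos: [0.5609, -0.2207, 0.1769]
tool_rot: [-2.042, -2.385, 0.001]
contact_force: [-0.0, -0.2, -0.4]
opening: 0.0598
grip_force: 0.0
```

```bash
python3 g.py .5627,-.2206,.1135,.155
```

```text
t 14.68 pos [ 0.5609 -0.2207  0.1769] yaw 0.1547 tz [-0.001  0.001 -1.   ] F [-0.  -0.2 -0.4] open 0.0598 grip 0.0 q [-0.5   0.11  1.77 -0.    1.26 -0.65]
.5627,-.2206,.1135,.155 slide [-0.0002  0.0018  0.0634] spin -0.0
```

Emit:
arm_command(
  increments=[
    {"slide": [-0.0002,0.001,0.02],"spin": 0,"gripper": 0.4},
    {"slide": [-0.0002,0.001,0.04],"spin": 0,"gripper": 0.4},
    {"slide": [-0.0002,0.001,0.055],"spin": 0,"gripper": 0.4},
    {"slide": [-0.0002,0.001,0.0635],"spin": 0,"gripper": 0.4},
    {"slide": [-0.0002,0.001,0.0635],"spin": 0,"gripper": 0.4},
    {"slide": [-0.0002,0.001,0.0635],"spin": 0,"gripper": 0.4},
    {"slide": [-0.0002,0.001,0.0635],"spin": 0,"gripper": 0.4},
  ],
)

```text
t: 15.27
tool_pos: [0.5635, -0.2215, 0.1156]
tool_rot: [2.041, 2.385, 0.001]
contact_force: [1.7, 0.4, 0.2]
opening: 0.0592
grip_force: 0.0
```

```bash
python3 g.py .5627,-.2206,.1135,.155
```

```text
t 15.27 pos [ 0.5635 -0.2215  0.1156] yaw 0.1549 tz [ 0.002 -0.001 -1.   ] F [1.7 0.4 0.2] open 0.0592 grip 0.0 q [-0.5   0.19  1.8  -0.    1.15 -0.65]
.5627,-.2206,.1135,.155 slide [ 0.001  -0.0006  0.0021] spin -0.0
```

Emit:
arm_command(
  increments=[
    {"slide": [-0.0008,-0.0005,0.002],"spin": 0,"gripper": 0.4},
    {"slide": [0.0008,-0.0005,0.002],"spin": 0,"gripper": -1},
    {"slide": [0.0008,-0.0005,0.002],"spin": 0,"gripper": -1},
    {"slide": [0.0008,-0.0005,0.002],"spin": 0,"gripper": -1},
    {"slide": [0.0008,-0.0005,0.002],"spin": 0,"gripper": -1},
    {"slide": [0.0008,-0.0005,0.002],"spin": 0,"gripper": -1},
    {"slide": [0.0008,-0.0005,0.002],"spin": 0,"gripper": -1},
    {"slide": [0.0008,-0.0005,0.002],"spin": 0,"gripper": -1},
  ],
)

```text
t: 15.93
tool_pos: [0.5628, -0.2205, 0.1128]
tool_rot: [2.042, 2.386, 0.0]
contact_force: [-0.3, 0.6, 5.4]
opening: 0.025
grip_force: 39.8
```

Emit:
arm_command(
  increments=[
    {"slide": [0,0,-0.01],"spin": 0,"gripper": -1},
    {"slide": [0,0,-0.025],"spin": 0,"gripper": -1},
    {"slide": [0,0,-0.045],"spin": 0,"gripper": -1},
    {"slide": [0,0,-0.064],"spin": 0,"gripper": -1},
    {"slide": [0,0,-0.064],"spin": 0,"gripper": -1},
    {"slide": [0,0,-0.064],"spin": 0,"gripper": -1},
  ],
)

```text
t: 16.43
tool_pos: [0.5628, -0.2206, 0.177]
tool_rot: [2.041, 2.385, 0.001]
contact_force: [0.2, -0.2, -2.5]
opening: 0.0249
grip_force: 39.5
```

```bash
python3 g.py .49,-.1528,.178,-.107 .4232,-.1528,.178,-.107
python3 - <<'E'
from station import imaging
import cv2
cv2.imwrite("pics/g6.png",cv2.resize(imaging.get_image("side")["frame"][170:310,255:415,::-1],(686,600),interpolation=2))
E
```

```text
t 16.43 pos [ 0.5628 -0.2206  0.177 ] yaw 0.1551 tz [ 0.002 -0.001 -1.   ] F [ 0.2 -0.2 -2.5] open 0.0249 grip 39.5 q [-0.5   0.11  1.77 -0.    1.26 -0.65]
.49,-.1528,.178,-.107 slide [ 0.0782 -0.0615 -0.0012] spin 15.0
.4232,-.1528,.178,-.107 slide [ 0.0886 -0.1275 -0.0013] spin 15.0
```

View pics/g6.png

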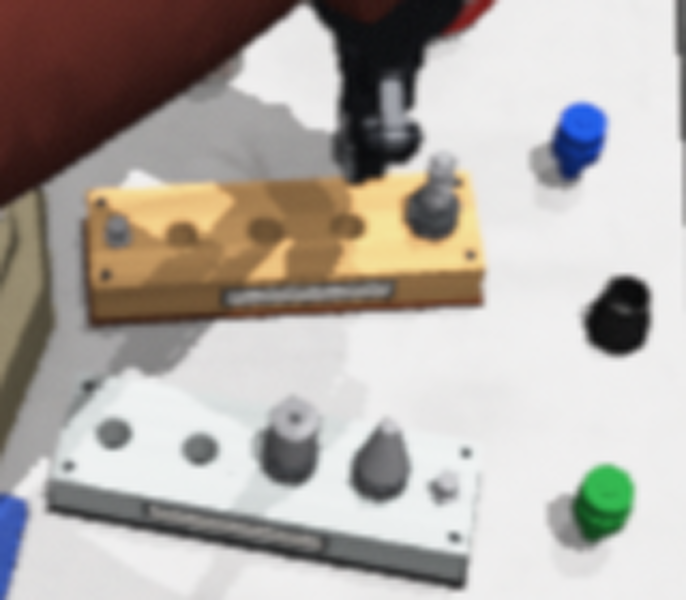

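Emit:
arm_command(
  increments=[
    {"slide": [0.028,-0.022,0],"spin": 5,"gripper": -1},
    {"slide": [0.056,-0.045,0],"spin": 10,"gripper": -1},
    {"slide": [0.08,-0.07,0],"spin": 15,"gripper": -1},
    {"slide": [0.088,-0.1,0],"spin": 15,"gripper": -1},
    {"slide": [0.0886,-0.1275,0],"spin": 15,"gripper": -1},
    {"slide": [0.0886,-0.1275,0],"spin": 15,"gripper": -1},
    {"slide": [0.0886,-0.1275,0],"spin": 15,"gripper": -1},
    {"slide": [0.0886,-0.1275,0],"spin": 15,"gripper": -1},
  ],
)

```text
t: 17.15
tool_pos: [0.4225, -0.1524, 0.1752]
tool_rot: [-2.336, -2.099, 0.0]
contact_force: [0.1, -0.3, -1.3]
opening: 0.0249
grip_force: 39.8
```

```bash
python3 g.py .4232,-.1528,.1185,-.107
```

```text
t 17.15 pos [ 0.4225 -0.1524  0.1752] yaw -0.1071 tz [-0.001  0.001 -1.   ] F [ 0.1 -0.3 -1.3] open 0.0249 grip 39.8 q [-0.51 -0.27  2.13  0.    1.28 -0.41]
.4232,-.1528,.1185,-.107 slide [-0.0004  0.0008  0.0567] spin -0.0
```

Emit:
arm_command(
  increments=[
    {"slide": [-0.0004,0.0008,0.015],"spin": 0,"gripper": -1},
    {"slide": [-0.0004,0.0008,0.028],"spin": 0,"gripper": -1},
    {"slide": [-0.0004,0.0008,0.036],"spin": 0,"gripper": -1},
    {"slide": [-0.0004,0.0008,0.042],"spin": 0,"gripper": -1},
    {"slide": [-0.0004,0.0008,0.048],"spin": 0,"gripper": -1},
    {"slide": [-0.0004,0.0008,0.054],"spin": 0,"gripper": -1},
    {"slide": [-0.0004,0.0008,0.057],"spin": 0,"gripper": -1},
    {"slide": [-0.0004,0.0008,0.057],"spin": 0,"gripper": -1},
  ],
)

```text
t: 17.82
tool_pos: [0.4233, -0.1528, 0.1184]
tool_rot: [-2.336, -2.099, 0.001]
contact_force: [-0.2, -0.1, -2.3]
opening: 0.0254
grip_force: 39.8
```

```bash
python3 g.py .4232,-.1528,.1128,-.107
```

```text
t 17.82 pos [ 0.4233 -0.1528  0.1184] yaw -0.1067 tz [-0.001  0.001 -1.   ] F [-0.2 -0.1 -2.3] open 0.0254 grip 39.8 q [-0.51 -0.18  2.16  0.    1.16 -0.41]
.4232,-.1528,.1128,-.107 slide [ 0.     -0.0001  0.0056] spin 0.0
```

Emit:
arm_command(
  increments=[
    {"slide": [0,0,0.002],"spin": 0,"gripper": -1},
    {"slide": [0,0,0.004],"spin": 0,"gripper": -1},
    {"slide": [0,0,0.0055],"spin": 0,"gripper": -1},
    {"slide": [0,0,0.007],"spin": 0,"gripper": -1},
    {"slide": [0,0,0.007],"spin": 0,"gripper": -1},
    {"slide": [0,0,0.007],"spin": 0,"gripper": -1},
  ],
)

```text
t: 18.32
tool_pos: [0.4238, -0.1532, 0.1127]
tool_rot: [2.336, 2.099, 0.0]
contact_force: [-1.9, 0.5, 3.0]
opening: 0.0248
grip_force: 40.2
```

Contact at the grasp height. Release, rise.

Emit:
arm_command(
  increments=[
    {"slide": [0,0,0],"spin": 0,"gripper": 0.2},
    {"slide": [0,0,0],"spin": 0,"gripper": 0.2},
    {"slide": [0,0,0],"spin": 0,"gripper": 0.2},
    {"slide": [0,0,0],"spin": 0,"gripper": 0.4},
    {"slide": [0,0,-0.02],"spin": 0,"gripper": 0.4},
    {"slide": [0,0,-0.05],"spin": 0,"gripper": 0.4},
    {"slide": [0,0,-0.07],"spin": 0,"gripper": 0.4},
    {"slide": [0,0,-0.07],"spin": 0,"gripper": 0.4},
  ],
)

```text
t: 18.98
tool_pos: [0.426, -0.1543, 0.1872]
tool_rot: [2.33, 2.094, 0.005]
contact_force: [-0.2, -1.1, 0.6]
opening: 0.0596
grip_force: 0.0
```

```bash
python3 g.py .5695,-.2641,.183,.155
```

```text
t 18.98 pos [ 0.426  -0.1543  0.1872] yaw -0.1067 tz [ 0.008 -0.005 -1.   ] F [-0.2 -1.1  0.6] open 0.0596 grip 0.0 q [-0.51 -0.28  2.12  0.    1.29 -0.41]
.5695,-.2641,.183,.155 slide [-0.0938  0.1544  0.0059] spin -15.0
```

Emit:
arm_command(
  increments=[
    {"slide": [-0.018,0.032,0],"spin": -5,"gripper": 0.4},
    {"slide": [-0.038,0.064,0],"spin": -10,"gripper": 0.4},
    {"slide": [-0.058,0.096,0],"spin": -15,"gripper": 0.4},
    {"slide": [-0.078,0.128,0],"spin": -15,"gripper": 0.4},
    {"slide": [-0.095,0.156,0],"spin": -15,"gripper": 0.4},
    {"slide": [-0.095,0.156,0],"spin": -15,"gripper": 0.4},
    {"slide": [-0.095,0.156,0],"spin": -15,"gripper": 0.4},
    {"slide": [-0.095,0.156,0],"spin": -15,"gripper": 0.4},
  ],
)

```text
t: 19.65
tool_pos: [0.5679, -0.2636, 0.1807]
tool_rot: [-2.041, -2.385, 0.0]
contact_force: [-0.6, -0.1, 0.6]
opening: 0.0597
grip_force: 0.0
```

```bash
python3 g.py .5695,-.2641,.1133,.155
```

```text
t 19.65 pos [ 0.5679 -0.2636  0.1807] yaw 0.155 tz [-0.002  0.001 -1.   ] F [-0.6 -0.1  0.6] open 0.0597 grip 0.0 q [-0.55  0.16  1.71  0.    1.27 -0.71]
.5695,-.2641,.1133,.155 slide [-0.0008  0.0017  0.0674] spin 0.0
```

Emit:
arm_command(
  increments=[
    {"slide": [-0.0004,0.001,0.022],"spin": 0,"gripper": 0.4},
    {"slide": [-0.0004,0.001,0.044],"spin": 0,"gripper": 0.4},
    {"slide": [-0.0004,0.001,0.06],"spin": 0,"gripper": 0.4},
    {"slide": [-0.0004,0.001,0.068],"spin": 0,"gripper": 0.4},
    {"slide": [-0.0004,0.001,0.068],"spin": 0,"gripper": 0.4},
    {"slide": [-0.0004,0.001,0.068],"spin": 0,"gripper": 0.4},
    {"slide": [-0.0004,0.001,0.068],"spin": 0,"gripper": 0.4},
  ],
)

```text
t: 20.23
tool_pos: [0.5701, -0.2645, 0.1157]
tool_rot: [2.041, 2.385, 0.001]
contact_force: [0.8, 0.7, -0.2]
opening: 0.0599
grip_force: 0.0
```

```bash
python3 g.py .5695,-.2641,.1133,.155
```

```text
t 20.23 pos [ 0.5701 -0.2645  0.1157] yaw 0.1552 tz [ 0.002 -0.001 -1.   ] F [ 0.8  0.7 -0.2] open 0.0599 grip 0.0 q [-0.55  0.24  1.74 -0.    1.16 -0.71]
.5695,-.2641,.1133,.155 slide [ 0.0005 -0.0005  0.0024] spin 0.0
```

Emit:
arm_command(
  increments=[
    {"slide": [0.0004,-0.0004,0.002],"spin": 0,"gripper": 0.4},
    {"slide": [0.0004,-0.0004,0.002],"spin": 0,"gripper": -1},
    {"slide": [0.0004,-0.0004,0.002],"spin": 0,"gripper": -1},
    {"slide": [0.0004,-0.0004,0.002],"spin": 0,"gripper": -1},
    {"slide": [0.0004,-0.0004,0.002],"spin": 0,"gripper": -1},
    {"slide": [0.0004,-0.0004,0.002],"spin": 0,"gripper": -1},
    {"slide": [0.0004,-0.0004,0.002],"spin": 0,"gripper": -1},
    {"slide": [0.0004,-0.0004,0.002],"spin": 0,"gripper": -1},
  ],
)

```text
t: 20.9
tool_pos: [0.5695, -0.2642, 0.1129]
tool_rot: [2.042, 2.386, 0.0]
contact_force: [-0.9, 1.4, 5.1]
opening: 0.0249
grip_force: 39.4
```

Emit:
arm_command(
  increments=[
    {"slide": [0,0,-0.01],"spin": 0,"gripper": -1},
    {"slide": [0,0,-0.025],"spin": 0,"gripper": -1},
    {"slide": [0,0,-0.045],"spin": 0,"gripper": -1},
    {"slide": [0,0,-0.07],"spin": 0,"gripper": -1},
    {"slide": [0,0,-0.07],"spin": 0,"gripper": -1},
    {"slide": [0,0,-0.07],"spin": 0,"gripper": -1},
  ],
)

```text
t: 21.4
tool_pos: [0.5701, -0.2646, 0.1849]
tool_rot: [2.04, 2.383, 0.001]
contact_force: [-0.2, 0.3, -2.3]
opening: 0.0247
grip_force: 39.6
```

```bash
python3 g.py .49,-.109,.178,-.107 .4279,-.109,.178,-.107
```

```text
t 21.4 pos [ 0.5701 -0.2646  0.1849] yaw 0.1551 tz [ 0.004 -0.002 -1.   ] F [-0.2  0.3 -2.3] open 0.0247 grip 39.6 q [-0.55  0.16  1.71  0.    1.27 -0.71]
.49,-.109,.178,-.107 slide [ 0.1661 -0.0552  0.0062] spin 15.0
.4279,-.109,.178,-.107 slide [ 0.1757 -0.1165  0.006 ] spin 15.0
```

Emit:
arm_command(
  increments=[
    {"slide": [0.032,-0.014,0.002],"spin": 3,"gripper": -1},
    {"slide": [0.065,-0.03,0.004],"spin": 6,"gripper": -1},
    {"slide": [0.095,-0.05,0.004],"spin": 10,"gripper": -1},
    {"slide": [0.125,-0.072,0.004],"spin": 15,"gripper": -1},
    {"slide": [0.15,-0.095,0.004],"spin": 15,"gripper": -1},
    {"slide": [0.1755,-0.1165,0.004],"spin": 15,"gripper": -1},
    {"slide": [0.1755,-0.1165,0.004],"spin": 15,"gripper": -1},
    {"slide": [0.1755,-0.1165,0.004],"spin": 15,"gripper": -1},
  ],
)

```text
t: 22.07
tool_pos: [0.4249, -0.1072, 0.1762]
tool_rot: [-2.334, -2.1, 0.002]
contact_force: [-0.0, -0.5, -0.1]
opening: 0.025
grip_force: 39.7
```

```bash
python3 g.py .4279,-.109,.1185,-.107
python3 - <<'E'
from station import imaging
import cv2
cv2.imwrite("pics/g7.png",cv2.resize(imaging.get_image("top")["frame"][170:310,185:375,::-1],(760,560),interpolation=2))
E
```

```text
t 22.07 pos [ 0.4249 -0.1072  0.1762] yaw -0.1055 tz [-0.002  0.001 -1.   ] F [-0.  -0.5 -0.1] open 0.025 grip 39.7 q [-0.42 -0.3   2.15 -0.    1.29 -0.31]
.4279,-.109,.1185,-.107 slide [-0.0015  0.0033  0.0577] spin 0.1
```

View pics/g7.png

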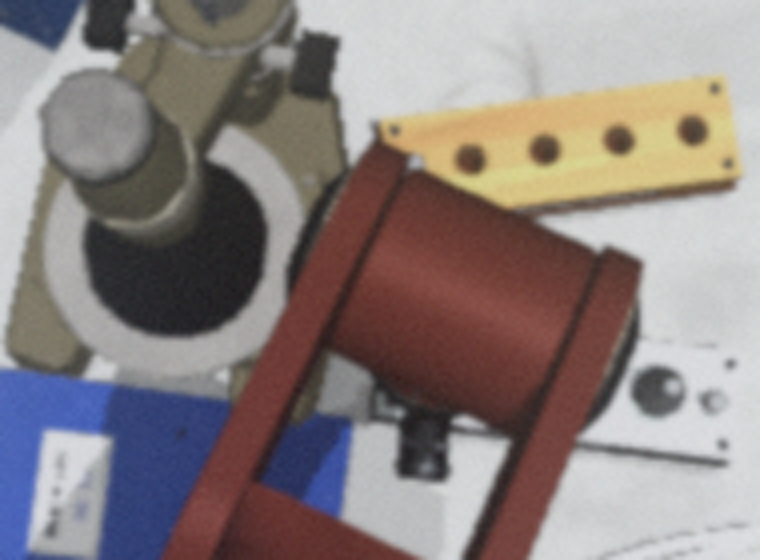

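Emit:
arm_command(
  increments=[
    {"slide": [-0.0012,0.0025,0.012],"spin": 0,"gripper": -1},
    {"slide": [-0.0012,0.0025,0.024],"spin": 0,"gripper": -1},
    {"slide": [-0.0012,0.0025,0.034],"spin": 0,"gripper": -1},
    {"slide": [-0.0012,0.0025,0.038],"spin": 0,"gripper": -1},
    {"slide": [-0.0012,0.0025,0.038],"spin": 0,"gripper": -1},
  ],
)

```text
t: 22.53
tool_pos: [0.4289, -0.1102, 0.1386]
tool_rot: [-2.335, -2.097, 0.002]
contact_force: [-0.1, 0.5, -1.2]
opening: 0.0248
grip_force: 39.7
```

```bash
python3 g.py .4279,-.109,.1185,-.107
```

```text
t 22.53 pos [ 0.4289 -0.1102  0.1386] yaw -0.1073 tz [-0.003  0.001 -1.   ] F [-0.1  0.5 -1.2] open 0.0248 grip 39.7 q [-0.42 -0.23  2.17 -0.    1.21 -0.31]
.4279,-.109,.1185,-.107 slide [ 0.001  -0.001   0.0201] spin -0.0
```

Emit:
arm_command(
  increments=[
    {"slide": [0.001,-0.001,0.003],"spin": 0,"gripper": -1},
    {"slide": [0.001,-0.001,0.008],"spin": 0,"gripper": -1},
    {"slide": [0.001,-0.001,0.013],"spin": 0,"gripper": -1},
    {"slide": [0.001,-0.001,0.018],"spin": 0,"gripper": -1},
    {"slide": [0.001,-0.001,0.02],"spin": 0,"gripper": -1},
    {"slide": [0.001,-0.001,0.02],"spin": 0,"gripper": -1},
  ],
)

```text
t: 23.03
tool_pos: [0.4279, -0.1087, 0.1194]
tool_rot: [-2.336, -2.099, 0.001]
contact_force: [0.0, -0.6, -1.4]
opening: 0.0251
grip_force: 39.7
```

```bash
python3 g.py .4279,-.109,.1128,-.107
```

```text
t 23.03 pos [ 0.4279 -0.1087  0.1194] yaw -0.1067 tz [-0.001  0.001 -1.   ] F [ 0.  -0.6 -1.4] open 0.0251 grip 39.7 q [-0.42 -0.2   2.18  0.    1.17 -0.31]
.4279,-.109,.1128,-.107 slide [-0.0003 -0.      0.0066] spin 0.0
```

Emit:
arm_command(
  increments=[
    {"slide": [0,0,0.002],"spin": 0,"gripper": -1},
    {"slide": [0,0,0.004],"spin": 0,"gripper": -1},
    {"slide": [0,0,0.006],"spin": 0,"gripper": -1},
    {"slide": [0,0,0.0078],"spin": 0,"gripper": -1},
    {"slide": [0,0,0.0078],"spin": 0,"gripper": -1},
    {"slide": [0,0,0.0078],"spin": 0,"gripper": -1},
  ],
)

```text
t: 23.53
tool_pos: [0.4286, -0.109, 0.1129]
tool_rot: [2.337, 2.1, 0.0]
contact_force: [-3.1, 1.2, 3.7]
opening: 0.0246
grip_force: 40.1
```

Seated. Release, rise, and step back to clear the view.

Emit:
arm_command(
  increments=[
    {"slide": [0,0,0],"spin": 0,"gripper": 0.2},
    {"slide": [0,0,0],"spin": 0,"gripper": 0.2},
    {"slide": [0,0,0],"spin": 0,"gripper": 0.2},
    {"slide": [0,0,0],"spin": 0,"gripper": 0.4},
    {"slide": [0,0,-0.02],"spin": 0,"gripper": 0.4},
    {"slide": [0,0,-0.05],"spin": 0,"gripper": 0.4},
    {"slide": [0,0,-0.08],"spin": 0,"gripper": 0.4},
    {"slide": [0,0,-0.11],"spin": 0,"gripper": 0.4},
  ],
)

```text
t: 24.2
tool_pos: [0.428, -0.1088, 0.2232]
tool_rot: [-2.336, -2.099, 0.001]
contact_force: [0.7, -0.2, -0.3]
opening: 0.0595
grip_force: 0.0
```

```bash
python3 g.py .37,-.36,.25,-.107
```

```text
t 24.2 pos [ 0.428  -0.1088  0.2232] yaw -0.1067 tz [-0.001  0.    -1.   ] F [ 0.7 -0.2 -0.3] open 0.0595 grip 0.0 q [-0.42 -0.35  2.11  0.    1.38 -0.31]
.37,-.36,.25,-.107 slide [-0.256  -0.0309 -0.0269] spin 0.0
```

```bash
python3 g.py .375,-.03,.3,-.107 .36,.1,.3,-.107
```

```text
t 24.2 pos [ 0.428  -0.1088  0.2232] yaw -0.1067 tz [-0.001  0.    -1.   ] F [ 0.7 -0.2 -0.3] open 0.0595 grip 0.0 q [-0.42 -0.35  2.11  0.    1.38 -0.31]
.375,-.03,.3,-.107 slide [ 0.0727 -0.0612 -0.0768] spin 0.0
.36,.1,.3,-.107 slide [ 0.2004 -0.0899 -0.0767] spin 0.0
```

Emit:
arm_command(
  increments=[
    {"slide": [0.0,-0.01,-0.04],"spin": 0,"gripper": 0.4},
    {"slide": [0.01,-0.03,-0.07],"spin": 0,"gripper": 0.4},
    {"slide": [0.04,-0.055,-0.076],"spin": 0,"gripper": 0.4},
    {"slide": [0.07,-0.065,-0.076],"spin": 0,"gripper": 0.4},
    {"slide": [0.105,-0.075,-0.076],"spin": 0,"gripper": 0.4},
    {"slide": [0.14,-0.083,-0.076],"spin": 0,"gripper": 0.4},
    {"slide": [0.175,-0.09,-0.076],"spin": 0,"gripper": 0.4},
    {"slide": [0.2,-0.09,-0.076],"spin": 0,"gripper": 0.4},
  ],
)

```text
t: 24.87
tool_pos: [0.3592, 0.1017, 0.2986]
tool_rot: [2.335, 2.101, 0.003]
contact_force: [1.3, -0.7, -0.1]
opening: 0.0599
grip_force: 0.0
```

Emit:
arm_command(
  increments=[
    {"slide": [0,0,0],"spin": 0,"gripper": 0.4},
    {"slide": [0,0,0],"spin": 0,"gripper": 0.4},
    {"slide": [0,0,0],"spin": 0,"gripper": 0.4},
    {"slide": [0,0,0],"spin": 0,"gripper": 0.4},
  ],
)

```text
t: 25.2
tool_pos: [0.3603, 0.0987, 0.2982]
tool_rot: [2.338, 2.098, -0.001]
contact_force: [0.2, -0.4, 0.2]
opening: 0.0597
grip_force: 0.0
```

```bash
python3 g.py
python3 - <<'E'
from station import imaging
import cv2
cv2.imwrite("pics/g8.png",cv2.resize(imaging.get_image("side")["frame"][150:310,225:415,::-1],(712,600),interpolation=2))
E
```

```text
t 25.2 pos [0.3603 0.0987 0.2982] yaw -0.1084 tz [-0. -0. -1.] F [ 0.2 -0.4  0.2] open 0.0597 grip 0.0 q [ 0.07 -0.61  2.16 -0.    1.59  0.18]
```

View pics/g8.png

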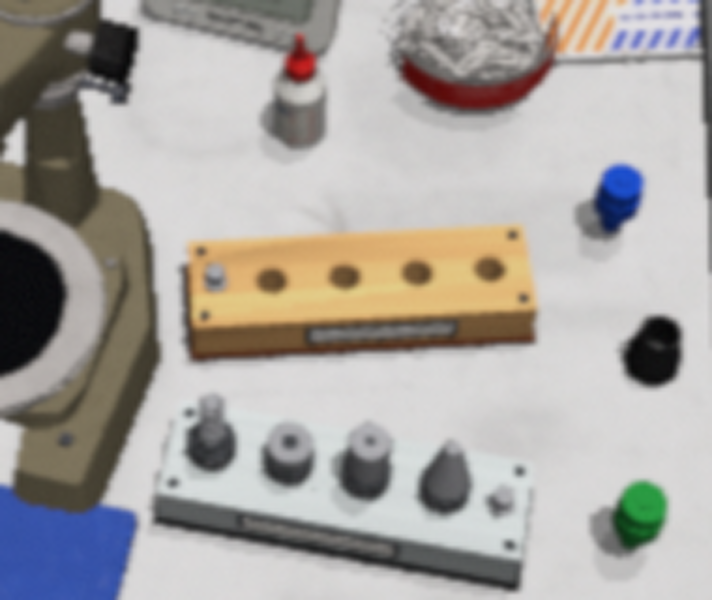

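All four gauges stand in the soak block, reading from its knob at (500,500): taper (445,478), plain (367,462), short (288,455), thread (211,435). All four are upright and seated. The bottle (300,110) and the loupe (653,350) look untouched.

```bash
python3 -c "
from station import order
print(order.finish_job())"
```

```text
the job is handed in; nothing more can be done
None
```

The four gauges are in the soak block in calibration order (taper, plain, short, thread from its index knob), upright with collars seated; the bottle and loupe were left alone, and I handed the job in at about 25 s.

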